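# Open the tight jar of birdhouse stain

### The job

The amber stain jar spins freely on its stand, so first slip the blue bush all the way down over the stand's steel post and let go of it. Then unscrew the tight black cap anticlockwise, with the jar's orange clamp arm swinging round to brace against the bush; stop turning when the lugs let go, and lift the cap straight up. Finish while still holding the cap level about 25 mm above the jar's mouth, and leave the birdhouse parts and the other things on the table where they are.

Things in the scene. Friction and masses are not known exactly. Their poses are not given: they have to be found in the camera images.
- stand: Fixed light-wood board 150 x 220 x 18 mm lying on the table. Origin on the table right below the jar's axis; z up; the steel post stands on the board 105 mm along the stand's +y from that axis; board spans x -75..75, y -75..145 mm.
- post_top (a point): Top centre of the upright steel post on the stand: 12 mm diameter, tip tapered over the last 7 mm to 6 mm, rising 50 mm above the board's top (68 mm above the table).
- bush: Loose blue plastic bush standing upright: ring of 38 mm outer diameter, 16 mm hole, 32 mm high, 40 g. Origin at the centre of its underside, z along the hole. It starts on the table to the robot's right; fully down on the post its underside lies on the board, 18 mm above the table.
- jar: Amber glass jar, 66 mm diameter, with an orange clamp fixed round it; turns freely both ways about its vertical axis on the stand but cannot be lifted or shifted. Origin at the centre of its base, 18 mm above the table; z up; the clamp arm points along +x. Shoulder 78 mm, mouth rim 100 mm above the origin.
- clamp_tip (a point): On the orange clamp arm's centreline, 95 mm from the jar's axis; turns with the jar. The arm is 12 mm wide, 14 mm high, centred 35 mm above the table, and reaches 100 mm from the axis. It starts 0.55 to 0.75 rad clockwise (seen from above) of the post; turned anticlockwise it bears on a bush on the post about 0.25 rad before the post.
- mouth (a point): Centre of the jar's mouth rim, 118 mm above the table; neck 40 mm in diameter. Lug thread, four level lugs: they are clear when the cap's x axis is 0.47 to 0.95 rad anticlockwise of the jar's (0.7 is the middle); hard stops end the turn there and block turning clockwise. A white sprung disc in the mouth pushes the cap up with about 10 N, by 3 mm once clear.
- cap: Loose black ribbed cap, 60 mm in diameter, 20 mm high, 50 g, a yellow stripe on top along its +x. Origin at the centre of its skirt's lower edge, z up. Screwed on, the origin is 86 mm above the jar's origin (104 mm above the table) and its x axis 0 to 0.1 rad anticlockwise of the jar's. It cannot come up before its lugs are clear. Tight: roughly 0.2 to 0.5 N m to turn.
- tealight: Bystander, loose: white round ceramic tea light holder 66 mm across, 45 mm high; origin at the centre of its base. Stands near the bush, or where the bush might have been.
- birdhouse: Bystander, loose: birdhouse body, open wooden box 130 x 130 x 162 mm with a perch; origin at the centre of its base.
- roof: Bystander, loose: green gable roof 160 x 150 mm, 80 mm high, standing on its eaves; origin on the table below its middle, ridge along x.
- gauge: Bystander, loose: flat stainless pinking gauge 40 x 160 x 4 mm with a zigzag edge, long along y; origin at the centre of its underside.
- brush: Bystander, loose: paint brush 170 mm long lying along its x axis.
Things that resemble listed ones, but are neither listed nor needed, are in the scene too. Several things have the shape of the cap; the one meant has the colours described above.

How it is judged:
On the way, in this order (a step that is already met when the one before it is completed fails the run):
1. the bush is fully down over the post, let go, with the cap still screwed on (horizontal distance between bush and post_top below 0.006 m and z of bush in the frame of stand below 0.022 m and contact force between the fingers and bush below 0.1 N and angle between the x axis of cap and the x axis of jar, either way round below 0.3 rad), for 0.2 s.
2. the cap is turned anticlockwise on the jar until its lugs are clear, with the clamp arm braced against the bush (angle between the x axis of cap and the x axis of jar, either way round above 0.45 rad and z of cap in the frame of jar below 0.094 m and horizontal distance between cap and jar below 0.006 m and z of bush in the frame of stand below 0.024 m and horizontal distance between clamp_tip and bush below 0.036 m), for 0.1 s.
At the end, for the whole second after the job is handed in: The gripper holds the cap still, clear of the jar, its lower edge 7 to 60 mm above the mouth rim, within 20 mm of the jar's axis and tilted less than 0.2 rad; the bush is still down on the post (within 6 mm of the board, centred within 6 mm) (contact force between the fingers and cap above 1 N and contact force between cap and jar below 0.1 N and z of cap in the frame of jar between 0.107 and 0.16 m and horizontal distance between cap and jar below 0.02 m and angle between cap's own z axis and vertical below 0.2 rad and linear speed of cap below 0.02 m/s and horizontal distance between bush and post_top below 0.006 m and z of bush in the frame of stand below 0.024 m); the arm keeps its last pose, push and grip.
It fails at once if a bystander is moved more than 30 mm (distance of any of tealight, birdhouse, roof, gauge, brush from where it was at the start of the episode above 0.03 m).
It also fails if it takes over 51 s, if anything falls off the work surface, if the arm or the gripper's body presses on something with over 40 N, if the wrist force passes 120 N, or if a joint passes its speed limit or range.

### The arm

A 6-joint arm with a two-finger parallel gripper is mounted at the origin on the work surface. World frame = base frame: x ahead of the robot, y to its left, z up, the work surface at z = 0. Lengths are in m, angles in rad, forces in N, time in s.
With the tool pointing down it reaches from about 0.3 to 0.85 m from the base axis. Payload 5.4 kg.
Tool frame: the origin (TCP) lies at the very end of the fingers, on their centre line; the grasp point (between the pads) lies 19 mm behind it; z points along the fingers, y is the line along which they close (so a half turn about z gives the same grasp; the last joint's range is limited). The gripper opens to 85 mm and grips with 20 to 120 N. Pads are 22 mm wide; open, the fingers measure 114 mm over their backs; the gripper's body (76 mm by 85 mm) begins 54 mm behind the grasp point. The pads swing forward as they close: fully open they stand 13 mm farther back than shut.
Start: joints at [-1.319, 0.158, 1.597, -0, 1.386, -0.21], TCP at [0.256, -0.515, 0.231] pointing down, gripper open.
Joint ranges: [-2.91, 2.91], [-0.94, 2.29], [0.18, 2.7], [-1.29, 4.43], [0.17, 2.64], [-3, 3]. Speed limits (rad/s): [2.57, 2.57, 3.14, 3.14, 3.14, 3.14].

### API

Orientations are given as a rotation vector (axis times angle).
In Python, from rig import sensors, optics, bot gives the robot as it stands.
- The arm moves only by the tool carry_out, never from a script. Its argument "motion" is a list of rows, each an object of numbers: "jaw": the opening, from 0 (shut) to 1 (fully open); "x", "y", "z": the shift along the world's x, y, z in units of 200 mm (1.0 is 200 mm); "ax", "ay", "az": the turn, a rotation vector about the world's x, y, z in units of 90 degrees (1.0 is 90 degrees). A call has 1 to 20 rows; each row is the pose to reach, as a shift and turn from the pose commanded when the call began; what a row does not reach only later rows make up. A row lasts 1/10 s, in which the tool goes at most 50 mm and 8.59 degrees, less where a joint would pass 70% of its speed; a pose out of reach is approached as far as the arm can. A call with a number of a shift or a turn outside -1 to 1 is refused whole. A call with a gripper value outside its range is refused whole. The fingers move at their own pace and stop on an object; the grip force is fixed at half the most. Time passes only in rows, so rows that repeat a pose let the fingers close. It gives the time, the measured TCP pose, the force, the opening and the grip force at its end, in the units of the state.
- sensors.get_obs(): the state, without advancing time (a new reading comes with each control period).
- optics.get_image(name): name is "side" or "top" or "wrist"; returns a dict with "image" (480x640x3 uint8, red, green, blue), "camera_matrix" (3x3 intrinsics, pixels), "R" (3x3) and "t" (3): a world point X has camera coordinates R X + t; the wrist camera has in their place "hand_eye" (4x4, takes a point from camera to tool coordinates, whose origin is the TCP and whose axes are the flange's). Camera axes: x right, y down, z forward; pixel columns grow to the right and rows downward; lengths in m; the calibration is good to about 2 mm. A picture is of the moment at which its call begins: read the wrist's pose just before it. There is no depth.
- bot.close_job(): hands the job in; it is judged then, once.
The state is a dict: "time_s": time; "joints": joint angles; "qd": joint speeds; "effort": joint torques, N m; "tool_pos": TCP position; "tcp_rot": TCP orientation; "ft_force": force on the tool from outside, world axes, zero at the start; "ft_torque": the same for the moment, N m; "opening": finger opening in m; "grasp_force": force on a finger pad.
Only numpy, scipy, OpenCV 4.12 (cv2) and the standard library are available. Lean on these libraries where they do the work, as an engineer would, in place of code of your own. Each camera call takes 0.05 s, during which the arm holds its last target. There are 200 camera calls.

## Working session

There is one attempt and no reset: what is moved stays moved. The work goes in short steps, Python scripts to look and compute and a tool call to move; the robot and the scene stay as the last step left them, time stands still between calls to the robot, and variables do not carry over. Pictures are saved under pics/ and viewed, at most 10 in all, crops included, and the job is handed in when it is done.

Besides the shell and the picture viewer there is one more tool, called after ">>>" by a JSON object that holds its "name" and its "arguments". carry_out: Moves the arm, as the interface text tells. Shifts and turns lie within -1 to 1; 1 stands for 200 mm of shift or 90 degrees of turn. Its arguments: {"type":"object","properties":{"motion":{"type":"array","items":{"type":"object","properties":{"jaw":{"type":"number"},"x":{"type":"number","minimum":-1,"maximum":1},"y":{"type":"number","minimum":-1,"maximum":1},"z":{"type":"number","minimum":-1,"maximum":1},"ax":{"type":"number","minimum":-1,"maximum":1},"ay":{"type":"number","minimum":-1,"maximum":1},"az":{"type":"number","minimum":-1,"maximum":1}}}}},"required":["motion"]}

```bash
mkdir -p pics; ls
python3 - <<'E'
from rig import sensors, optics, bot
import cv2,numpy as np
o=sensors.get_obs();print(o['time_s'],o['tool_pos'],o['tcp_rot'],o['opening'])
for n in ['side','top']:
    d=optics.get_image(n);cv2.imwrite(f'pics/{n}0.png',d['image'][:,:,::-1])
    np.savez(f'{n}0.npz',**d)
    print(n,d['camera_matrix'],d['R'],d['t'])
E
```

```text
pics
0.0 [ 0.25601455 -0.51416304  0.23030051] [-3.05633619e+00 -7.18485020e-01  6.65887418e-05] 0.08539151218870364
side [[588.27663101   0.         318.91658533]
 [  0.         588.27663101 234.39731332]
 [  0.           0.           1.        ]] [[-0.91563735 -0.4019742  -0.00499857]
 [-0.20565541  0.47906384 -0.85334852]
 [ 0.34541872 -0.78032979 -0.52131691]] [0.52585698 0.21252325 1.12170261]
top [[462.22453068   0.         322.86265897]
 [  0.         462.22453068 241.54484037]
 [  0.           0.           1.        ]] [[ 0.01456227 -0.99987312  0.00645636]
 [-0.99442107 -0.01515692 -0.10438873]
 [ 0.10447334 -0.0049002  -0.99451562]] [-0.02867768  0.60785349  0.9445619 ]
```

View pics/side0.png

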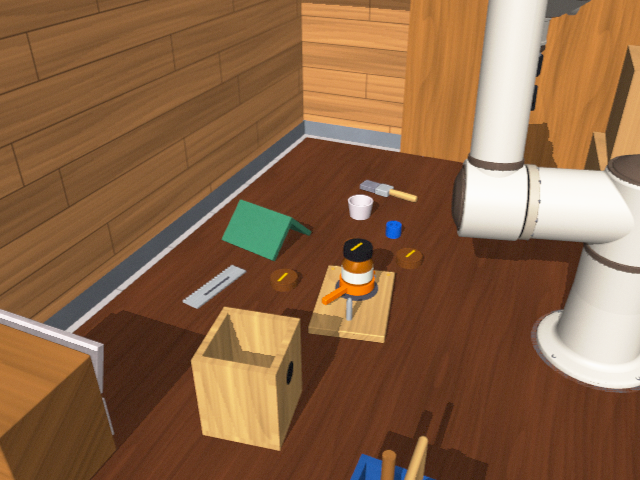

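View pics/top0.png

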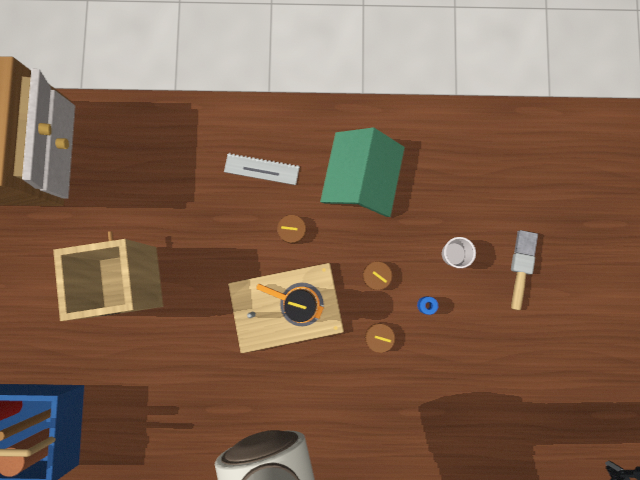

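The top view shows the bush, a blue ring, at (428,305). The black cap with the yellow stripe is on the jar at (300,305), the post at (250,315) and the clamp arm tip at (259,287). The side view agrees: cap (357,250), bush (394,230).

- **Possible mix-ups for the cap:** brown caps at top (291,229), (378,276) and (380,338). The black one at (300,305) is mine.
- **Possible mix-ups for the bush:** the blue bin at (40,440) and the white tealight at (459,253). The small blue ring at (428,305) is mine.

Next I'll measure these and make one close crop.

```bash
cat > h.py <<'E'
import cv2,numpy as np
def ray(d,px):
    K,R,t=d['camera_matrix'],d['R'],d['t']
    v=R.T@np.linalg.inv(K)@np.array([px[0],px[1],1.]);return -R.T@t,v/np.linalg.norm(v)
def onz(d,px,z):
    c,v=ray(d,px);return c+v*(z-c[2])/v[2]
def proj(d,X):
    p=d['camera_matrix']@(d['R']@np.array(X)+d['t']);return p[:2]/p[2]
def hsv(d): return cv2.cvtColor(d['image'],cv2.COLOR_RGB2HSV)
def blobs(m,box,amin=15):
    x0,y0,x1,y1=box;k=np.zeros(m.shape,np.uint8);k[y0:y1,x0:x1]=m[y0:y1,x0:x1]
    c,_=cv2.findContours(k,cv2.RETR_EXTERNAL,cv2.CHAIN_APPROX_NONE)
    return sorted([a for a in c if cv2.contourArea(a)>=amin],key=cv2.contourArea)[::-1]
E
python3 - <<'E'
from h import *
T=dict(np.load('top0.npz'));S=dict(np.load('side0.npz'))
H=hsv(T);Hs=hsv(S)
# bush
b=blobs(cv2.inRange(H,(100,120,60),(130,255,255)),(400,280,460,330))[0]
e=cv2.fitEllipse(b);print('bush px',e,onz(T,e[0],.032),onz(T,e[0],.016))
b=blobs(cv2.inRange(Hs,(100,120,40),(130,255,255)),(370,210,420,250))[0]
M=cv2.moments(b);p=(M['m10']/M['m00'],M['m01']/M['m00']);print('bush side',p,onz(S,p,.018))
# cap black
m=cv2.inRange(H,(0,0,0),(180,255,45));y=cv2.inRange(H,(22,120,120),(35,255,255))
b=blobs(y,(280,290,325,320),5)[0];r=cv2.minAreaRect(b);print('stripe',r,onz(T,r[0],.124))
bx=cv2.boxPoints(r);P=[onz(T,q,.124)[:2] for q in bx]
e1,e2=P[1]-P[0],P[2]-P[1];L=e1 if np.linalg.norm(e1)>np.linalg.norm(e2) else e2;print('stripe dir mod pi',np.arctan2(L[1],L[0]),np.linalg.norm(e1),np.linalg.norm(e2))
# board
bd=cv2.inRange(H,(12,60,110),(28,170,255));bs=blobs(bd,(222,255,350,360))
hull=cv2.convexHull(np.vstack(bs[:3]));r=cv2.minAreaRect(hull);print('board',r)
for q in cv2.boxPoints(r):print(q,onz(T,q,.018))
# arm orange
o=blobs(cv2.inRange(H,(5,180,120),(18,255,255)),(250,275,330,330))
for a in o[:3]:
    r=cv2.minAreaRect(a);print('orange',r)
    for q in cv2.boxPoints(r):print('  ',onz(T,q,.042))
print(H[315,250],H[287,262],H[305,290])
c=np.hstack([cv2.resize(T['image'][255:360,222:350],(512,420),interpolation=2),cv2.resize(T['image'][275:335,398:458],(280,420),interpolation=2)])
cv2.imwrite('pics/crop.png',c[:,:,::-1])
E
```

```text
bush px ((427.40960693359375, 305.09344482421875), (17.010536193847656, 19.947532653808594), 103.082275390625) [ 0.47829388 -0.23954894  0.032     ] [ 0.47783408 -0.24325171  0.016     ]
bush side (393.1259426847662, 229.3046757164404) [ 0.47578739 -0.23367488  0.018     ]
stripe ((296.889892578125, 304.86700439453125), (18.6776123046875, 3.065044403076172), 16.699243545532227) [0.47782475 0.02802825 0.124     ]
stripe dir mod pi -1.8451574634238561 0.005722483188408614 0.03523020676479493
board ((283.83062744140625, 306.06158447265625), (75.9001693725586, 107.84685516357422), 77.6192398071289)
[223.02444 280.55563] [0.52325808 0.1908424  0.018     ]
[328.36325 257.43246] [ 0.57574633 -0.0319265   0.018     ]
[344.6368  331.56754] [ 0.4202603  -0.06818669  0.018     ]
[239.298  354.6907] [0.36963999 0.15121728 0.018     ]
orange ((271.1922912597656, 291.5384521484375), (30.4615421295166, 5.461538791656494), 22.61986541748047)
   [0.50810319 0.11702462 0.042     ]
   [0.518542   0.11299011 0.042     ]
   [0.49530674 0.05429394 0.042     ]
   [0.48491817 0.05838743 0.042     ]
orange ((318.3000183105469, 311.6000061035156), (5.375871658325195, 11.700427055358887), 18.43494987487793)
   [ 0.4523903  -0.00339701  0.042     ]
   [ 0.47511039 -0.01064478  0.042     ]
   [ 0.47179052 -0.0212038   0.042     ]
   [ 0.44908584 -0.01393158  0.042     ]
[ 70   4 179] [ 17 191 242] [21 62 70]
```

View pics/crop.png

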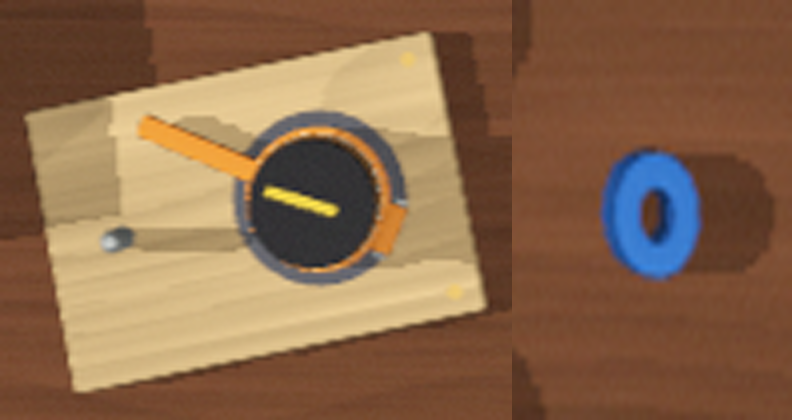

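The crop confirms the choice: black cap with yellow stripe at crop (313,203), post tip at (118,238), orange arm tip at (148,125). The plain blue ring's top centre is at crop (657,214), about full-frame (429,305.5).

The numbers are consistent: stand y is about 1.80 rad, the arm is 0.60 rad clockwise of the post, and the cap leads the jar by about 0.1 rad. I'll move over the bush now.

>>> {"name": "carry_out", "arguments": {"motion": [{"x": 1,"y": 1,"z": 0,"az": -0.146,"jaw": 1},{"x": 1,"y": 1,"z": 0,"az": -0.146,"jaw": 1},{"x": 1,"y": 1,"z": 0,"az": -0.146,"jaw": 1},{"x": 1,"y": 1,"z": 0,"az": -0.146,"jaw": 1},{"x": 1,"y": 1,"z": 0,"az": -0.146,"jaw": 1},{"x": 1,"y": 1,"z": 0,"az": -0.146,"jaw": 1},{"x": 1,"y": 1,"z": 0,"az": -0.146,"jaw": 1}]}}

```text
schema error: expected keys jaw, x, y, z, ax, ay, az
```

```bash
cat >> h.py <<'E'
def wrist(save=None):
    from rig import sensors, optics
    from scipy.spatial.transform import Rotation as Ro
    o=sensors.get_obs();d=optics.get_image('wrist')
    A=np.eye(4);A[:3,:3]=Ro.from_rotvec(o['tcp_rot']).as_matrix();A[:3,3]=o['tool_pos']
    C=np.linalg.inv(A@d['hand_eye']);d['R'],d['t']=C[:3,:3],C[:3,3]
    if save:cv2.imwrite(save,d['image'][:,:,::-1])
    return o,d
E
python3 - <<'E'
from h import *
o,d=wrist('pics/w1.png');np.savez('w1.npz',**{k:d[k] for k in('image','camera_matrix','R','t')})
print(o['time_s'],o['tool_pos'],o['tcp_rot'],d['hand_eye'],d['camera_matrix'])
print(proj(d,(.477,-.243,.032)))
T=dict(np.load('top0.npz'))
print('tealight',onz(T,(459,253),.045),'caps',onz(T,(378,276),.02),onz(T,(380,338),.02),'post',onz(T,(250.5,314.5),.068),'cap',onz(T,(300,305.5),.124))
E
```

```text
0.1 [ 0.25604106 -0.5142456   0.23040149] [-3.05654537e+00 -7.18590278e-01  7.24944008e-05] [[-5.41568137e-04 -9.66237576e-01 -2.57652196e-01  6.41426184e-02]
 [ 9.99999635e-01 -3.52991787e-04 -7.78157585e-04 -6.38281655e-04]
 [ 6.60935989e-04 -2.57652523e-01  9.66237414e-01 -1.42773969e-01]
 [ 0.00000000e+00  0.00000000e+00  0.00000000e+00  1.00000000e+00]] [[415.53616943   0.         306.29511945]
 [  0.         415.53616943 241.11566473]
 [  0.           0.           1.        ]]
[  81.17631045 -283.22215329]
tealight [ 0.5871736 -0.3033978  0.045    ] caps [ 0.53768977 -0.13781869  0.02      ] [ 0.40819818 -0.1422823   0.02      ] post [0.45560326 0.12305568 0.068     ] cap [0.47672683 0.02214652 0.124     ]
```

View pics/w1.png

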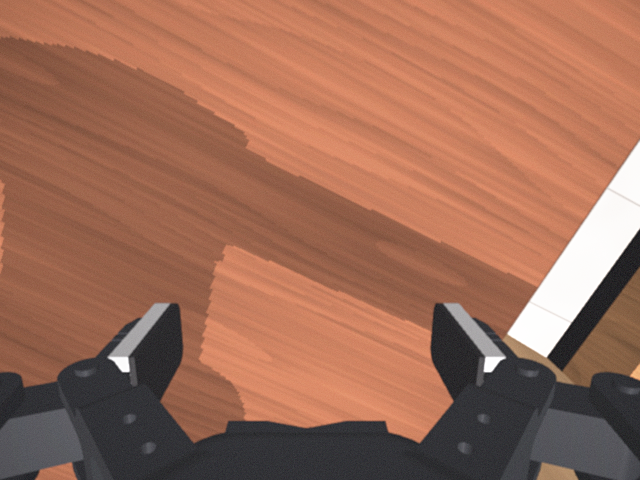

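The move was refused because every key is required in each row. The picture shows only bare table and the fingers at (150,340) and (470,340).

>>> {"name": "carry_out", "arguments": {"motion": [{"x": 1,"y": 1,"z": 0,"ax": 0,"ay": 0,"az": -0.146,"jaw": 1},{"x": 1,"y": 1,"z": 0,"ax": 0,"ay": 0,"az": -0.146,"jaw": 1},{"x": 1,"y": 1,"z": 0,"ax": 0,"ay": 0,"az": -0.146,"jaw": 1},{"x": 1,"y": 1,"z": 0,"ax": 0,"ay": 0,"az": -0.146,"jaw": 1},{"x": 1,"y": 1,"z": 0,"ax": 0,"ay": 0,"az": -0.146,"jaw": 1},{"x": 1,"y": 1,"z": 0,"ax": 0,"ay": 0,"az": -0.146,"jaw": 1},{"x": 1,"y": 1,"z": 0,"ax": 0,"ay": 0,"az": -0.146,"jaw": 0.7},{"x": 1,"y": 1,"z": 0,"ax": 0,"ay": 0,"az": -0.146,"jaw": 0.7}]}}

```text
time_s: 0.95
tool_pos: [0.4563, -0.3143, 0.2309]
tcp_rot: [-3.12, -0.367, 0.001]
ft_force: [-0.2, 0.0, 0.0]
opening: 0.0602
grasp_force: 0.0
```

Run:
```python
from h import *
o,d=wrist('pics/w2.png')
print(o['time_s'],o['tool_pos'],o['tcp_rot'],o['opening'],proj(d,(.477,-.243,.032)))
for b in blobs(cv2.inRange(hsv(d),(100,120,40),(130,255,255)),(0,0,640,480),200)[:2]:
    print(cv2.fitEllipse(b),cv2.contourArea(b))
k=cv2.inRange(hsv(d),(100,120,40),(130,255,255))
c,h=cv2.findContours(k,cv2.RETR_CCOMP,cv2.CHAIN_APPROX_NONE)
for i,a in enumerate(c):
    if cv2.contourArea(a)>100 and h[0][i][3]>=0:
        e=cv2.fitEllipse(a);print('hole',e,onz(d,e[0],.032))
```

```text
0.95 [ 0.45625672 -0.31427861  0.23094437] [-3.11986648e+00 -3.66999709e-01  1.23313596e-03] 0.06016350089736765 [227.68906444 164.91695643]
((226.80325317382812, 164.42604064941406), (45.47830581665039, 48.137962341308594), 73.8728256225586) 1715.0
hole ((227.86590576171875, 164.24044799804688), (13.021994590759277, 18.55499267578125), 150.02394104003906) [ 0.47756617 -0.24303997  0.032     ]
```

View pics/w2.png

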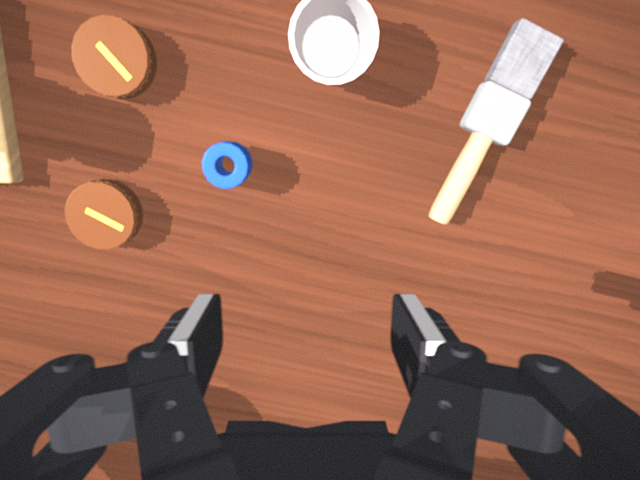

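The wrist view shows the bush at (227,164), within 1 px of my prediction from the top camera. The tealight is at (334,38), the brush at (500,110), and brown caps are at (110,57) and (100,215). Bush = (0.477,-0.243).

>>> {"name": "carry_out", "arguments": {"motion": [{"x": 0.105,"y": 0.356,"z": -0.2,"ax": 0,"ay": 0,"az": 0,"jaw": 0.7},{"x": 0.105,"y": 0.356,"z": -0.4,"ax": 0,"ay": 0,"az": 0,"jaw": 0.7},{"x": 0.105,"y": 0.356,"z": -0.6,"ax": 0,"ay": 0,"az": 0,"jaw": 0.7},{"x": 0.105,"y": 0.356,"z": -0.75,"ax": 0,"ay": 0,"az": 0,"jaw": 0.7},{"x": 0.105,"y": 0.356,"z": -0.75,"ax": 0,"ay": 0,"az": 0,"jaw": 0.7},{"x": 0.105,"y": 0.356,"z": -0.75,"ax": 0,"ay": 0,"az": 0,"jaw": 0.7}]}}

```text
time_s: 1.6
tool_pos: [0.4768, -0.2448, 0.082]
tcp_rot: [3.121, 0.362, -0.0]
ft_force: [0.2, -0.6, 1.3]
opening: 0.0599
grasp_force: 0.0
```

Run:
```python
from h import *
o,d=wrist('pics/w3.png')
print(o['time_s'],o['tool_pos'],o['tcp_rot'],o['opening'])
k=cv2.inRange(hsv(d),(100,120,40),(130,255,255))
c,h=cv2.findContours(k,cv2.RETR_CCOMP,cv2.CHAIN_APPROX_NONE)
for i,a in enumerate(c):
    if cv2.contourArea(a)>100:
        e=cv2.fitEllipse(a);print(h[0][i][3],e,onz(d,e[0],.032))
```

```text
1.6 [ 0.47684769 -0.24480382  0.08196216] [ 3.12054234e+00  3.61618473e-01 -1.02082942e-04] 0.05992493799661886
-1 ((299.0670471191406, 258.9771423339844), (74.50919342041016, 83.2735595703125), 2.094810962677002) [ 0.47943772 -0.24002101  0.032     ]
0 ((299.22296142578125, 255.9590301513672), (14.272120475769043, 24.911861419677734), 92.91331481933594) [ 0.48094775 -0.23975181  0.032     ]
```

View pics/w3.png

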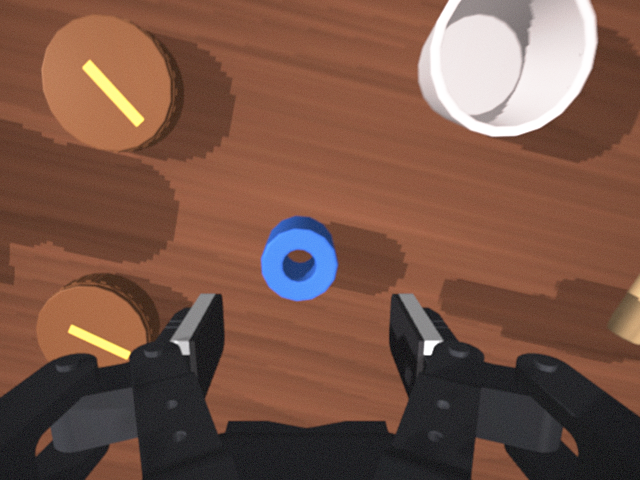

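Run:
```python
from h import *
o,d=wrist()
print(o['time_s'],o['tool_pos'])
H=hsv(d);v=H[:,:,2];print(v[200:320:6,299]);print(v[259,250:350:5])
k=cv2.inRange(H,(100,120,150),(130,255,255))
c,h=cv2.findContours(k,cv2.RETR_CCOMP,cv2.CHAIN_APPROX_NONE)
for i,a in enumerate(c):
    if cv2.contourArea(a)>100:
        e=cv2.fitEllipse(a);print(h[0][i][3],e,onz(d,e[0],.032))
```

```text
1.65 [ 0.47794058 -0.24554453  0.08339714]
[163 167 152 130 133 186 250 250 251 115 118 115 113 147 252 250 251 144
 140 143]
[159 161 255 250 250 249 245 102 116 109 116 113 132 251 250 250 249 103
 109 106]
-1 ((295.3843688964844, 262.5533142089844), (71.71563720703125, 79.46048736572266), 150.23553466796875) [ 0.47801451 -0.23959614  0.032     ]
0 ((295.03466796875, 264.9722595214844), (28.6870059967041, 33.18454360961914), 47.45362091064453) [ 0.4767604  -0.23970519  0.032     ]
```

The view shows the bush top ring at (299,266), centred between the fingers, with the tealight (507,65) and the brown caps clear of them. I'll descend slowly, close and lift.

>>> {"name": "carry_out", "arguments": {"motion": [{"x": 0,"y": 0.01,"z": -0.08,"ax": 0,"ay": 0,"az": 0,"jaw": 0.7},{"x": 0,"y": 0.01,"z": -0.16,"ax": 0,"ay": 0,"az": 0,"jaw": 0.7},{"x": 0,"y": 0.01,"z": -0.24,"ax": 0,"ay": 0,"az": 0,"jaw": 0.7},{"x": 0,"y": 0.01,"z": -0.32,"ax": 0,"ay": 0,"az": 0,"jaw": 0.7},{"x": 0,"y": 0.01,"z": -0.38,"ax": 0,"ay": 0,"az": 0,"jaw": 0.7},{"x": 0,"y": 0.01,"z": -0.38,"ax": 0,"ay": 0,"az": 0,"jaw": 0.7},{"x": 0,"y": 0.01,"z": -0.38,"ax": 0,"ay": 0,"az": 0,"jaw": 0.7},{"x": 0,"y": 0.01,"z": -0.38,"ax": 0,"ay": 0,"az": 0,"jaw": 0.7}]}}

```text
time_s: 2.5
tool_pos: [0.4781, -0.2424, 0.0066]
tcp_rot: [3.119, 0.364, 0.003]
ft_force: [-0.7, -0.1, 0.5]
opening: 0.0601
grasp_force: 0.0
```

Run:
```python
from rig import sensors
o=sensors.get_obs();print(o['time_s'],o['tool_pos'],o['tcp_rot'],o['opening'],o['ft_force'],o['qd'])
```

```text
2.5 [ 0.47807336 -0.2424073   0.00663536] [3.11862726e+00 3.63998818e-01 2.62203935e-03] 0.060081763761989475 [-0.68648981 -0.0598678   0.52697114] [ 0.00070001 -0.00124675  0.0022687   0.00082291 -0.00336217  0.00339269]
```

>>> {"name": "carry_out", "arguments": {"motion": [{"x": 0,"y": 0,"z": 0,"ax": 0,"ay": 0,"az": 0,"jaw": 0.3},{"x": 0,"y": 0,"z": 0,"ax": 0,"ay": 0,"az": 0,"jaw": 0.3},{"x": 0,"y": 0,"z": 0,"ax": 0,"ay": 0,"az": 0,"jaw": 0.3},{"x": 0,"y": 0,"z": 0,"ax": 0,"ay": 0,"az": 0,"jaw": 0.3},{"x": 0,"y": 0,"z": 0,"ax": 0,"ay": 0,"az": 0,"jaw": 0.3},{"x": 0,"y": 0,"z": 0.1,"ax": 0,"ay": 0,"az": 0,"jaw": 0.3},{"x": 0,"y": 0,"z": 0.3,"ax": 0,"ay": 0,"az": 0,"jaw": 0.3},{"x": 0,"y": 0,"z": 0.5,"ax": 0,"ay": 0,"az": 0,"jaw": 0.3},{"x": 0,"y": 0,"z": 0.7,"ax": 0,"ay": 0,"az": 0,"jaw": 0.3},{"x": 0,"y": 0,"z": 0.9,"ax": 0,"ay": 0,"az": 0,"jaw": 0.3},{"x": 0,"y": 0,"z": 1.0,"ax": 0,"ay": 0,"az": 0,"jaw": 0.3},{"x": 0,"y": 0,"z": 1.0,"ax": 0,"ay": 0,"az": 0,"jaw": 0.3}]}}

```text
time_s: 3.7
tool_pos: [0.4791, -0.243, 0.2096]
tcp_rot: [3.114, 0.364, 0.009]
ft_force: [0.3, -0.5, -0.6]
opening: 0.0367
grasp_force: 60.1
```

Run:
```python
from h import *
o,d=wrist('pics/w4.png')
print(o['time_s'],o['tool_pos'],o['tcp_rot'],o['opening'],o['grasp_force'])
k=cv2.inRange(hsv(d),(100,120,150),(130,255,255))
T=np.load('top0.npz')
# fixed-view check of the post: edges of the grey post tip
img=T['image'][300:330,235:270];H=hsv({'image':img})
m=cv2.inRange(H,(0,0,60),(180,60,255));n=cv2.connectedComponentsWithStats(m)
print(n[2],n[3]+[235,300])
S=np.load('side0.npz');Hs=hsv(S)
m=cv2.inRange(Hs,(0,0,60),(180,60,255));b=blobs(m,(335,290,365,330),10)
for a in b:print(cv2.boundingRect(a),cv2.minAreaRect(a))
cv2.imwrite('pics/post.png',np.hstack([cv2.resize(T['image'][300:330,230:270],(400,300),interpolation=0),cv2.resize(S['image'][290:330,325:365],(300,300),interpolation=0)])[:,:,::-1])
```

```text
3.7 [ 0.47905372 -0.24300581  0.20955427] [3.11448507 0.36393381 0.0087847 ] 0.03669426724453227 60.09163074195385
[[   0    0   35   30 1010]
 [  12   12    8    6   40]] [[252.05049505 314.4960396 ]
 [250.725      314.6       ]]
(342, 294, 23, 27) ((354.8160095214844, 305.4880065917969), (26.117277145385742, 21.824026107788086), 79.69515228271484)
```

View pics/post.png

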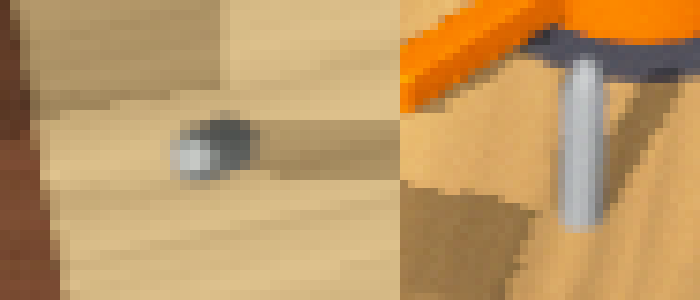

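The left (top view) crop shows the post tip at about full-frame (249.3,315.2). The right (side view) crop shows it at about (349.2,298). I'll triangulate it.

```bash
cat >> h.py <<'E'
def tri(d1,p1,d2,p2):
    c1,v1=ray(d1,p1);c2,v2=ray(d2,p2)
    s=np.linalg.lstsq(np.c_[v1,-v2],c2-c1,rcond=None)[0];a,b=c1+s[0]*v1,c2+s[1]*v2
    return (a+b)/2,np.linalg.norm(a-b)
E
python3 - <<'E'
from h import *
T=np.load('top0.npz');S=np.load('side0.npz')
print(tri(T,(249.3,315.2),S,(349.2,298)));print('z68',onz(T,(249.3,315.2),.068),onz(S,(349.2,298),.068))
# post foot in side: px (325+182/7.5-.5, 290+225/7.5)
print('foot',onz(S,(348.8,319),.018))
# cap disc in the top view
m=cv2.inRange(hsv(T),(0,0,0),(180,255,75))
b=blobs(m,(282,287,318,324),50)[0];e=cv2.fitEllipse(cv2.convexHull(b));print(e,onz(T,e[0],.122))
from rig import optics
for n in('top','side'):
    d=optics.get_image(n);np.savez(f'{n}1.npz',**d)
    b=blobs(cv2.inRange(hsv(d),(100,120,40),(130,255,255)),(300,100,560,420),15)
    for a in b[:2]:print(n,cv2.boundingRect(a),cv2.minAreaRect(a),cv2.contourArea(a))
print(proj(S,(.479,-.243,.214)))
E
```

```text
(array([0.45411781, 0.12589064, 0.06502543]), np.float64(0.00020754984940446833))
z68 [0.45418591 0.12540859 0.068     ] [0.45287747 0.12955724 0.068     ]
foot [0.45157318 0.13209412 0.018     ]
((299.645263671875, 305.421630859375), (30.872859954833984, 32.205928802490234), 35.987831115722656) [0.47679682 0.02290322 0.122     ]
top (444, 298, 15, 7) ((450.7735900878906, 300.2075500488281), (4.670258522033691, 15.109660148620605), 74.05460357666016) 42.5
side (390, 148, 17, 17) ((398.0, 156.0), (16.0, 16.0), 90.0) 50.0
[398.14971837 154.67378686]
```

>>> {"name": "carry_out", "arguments": {"motion": [{"x": -0.05,"y": 0.25,"z": 0,"ax": 0,"ay": 0,"az": 0,"jaw": 0.3},{"x": -0.05,"y": 0.5,"z": 0,"ax": 0,"ay": 0,"az": 0,"jaw": 0.3},{"x": -0.05,"y": 0.75,"z": 0,"ax": 0,"ay": 0,"az": 0,"jaw": 0.3},{"x": -0.05,"y": 1.0,"z": 0,"ax": 0,"ay": 0,"az": 0,"jaw": 0.3},{"x": -0.05,"y": 1.0,"z": 0,"ax": 0,"ay": 0,"az": 0,"jaw": 0.3},{"x": -0.05,"y": 1.0,"z": 0,"ax": 0,"ay": 0,"az": 0,"jaw": 0.3}]}}

```text
time_s: 4.45
tool_pos: [0.4661, -0.0405, 0.2035]
tcp_rot: [-3.119, -0.368, 0.005]
ft_force: [-0.1, 0.5, -0.6]
opening: 0.0365
grasp_force: 60.3
```

>>> {"name": "carry_out", "arguments": {"motion": [{"x": -0.08,"y": 0.25,"z": 0,"ax": 0,"ay": 0,"az": 0,"jaw": 0.3},{"x": -0.08,"y": 0.5,"z": 0,"ax": 0,"ay": 0,"az": 0,"jaw": 0.3},{"x": -0.08,"y": 0.75,"z": 0,"ax": 0,"ay": 0,"az": 0,"jaw": 0.3},{"x": -0.08,"y": 0.84,"z": 0,"ax": 0,"ay": 0,"az": 0,"jaw": 0.3},{"x": -0.08,"y": 0.84,"z": 0,"ax": 0,"ay": 0,"az": 0,"jaw": 0.3},{"x": -0.08,"y": 0.84,"z": 0,"ax": 0,"ay": 0,"az": 0,"jaw": 0.3},{"x": -0.08,"y": 0.84,"z": 0,"ax": 0,"ay": 0,"az": 0,"jaw": 0.3},{"x": -0.08,"y": 0.84,"z": 0,"ax": 0,"ay": 0,"az": 0,"jaw": 0.3}]}}

```text
time_s: 5.25
tool_pos: [0.4514, 0.125, 0.205]
tcp_rot: [3.121, 0.36, -0.001]
ft_force: [0.7, 0.1, -0.8]
opening: 0.0368
grasp_force: 60.5
```

Run:
```python
from h import *
o,d=wrist('pics/w5.png')
np.savez('w5.npz',**{k:d[k] for k in('image','camera_matrix','R','t')})
print(o['time_s'],o['tool_pos'],o['tcp_rot'],o['opening'],o['grasp_force'],o['qd'])
print(proj(d,(.4535,.1265,.068)),proj(d,(.4535,.1265,.018)))
```

```text
5.25 [0.45142117 0.12497751 0.20504689] [ 3.12062885e+00  3.60453345e-01 -7.06828334e-04] 0.036759476714398234 60.457275845110416 [ 5.87097247e-03 -3.41732959e-03 -6.54864530e-04  7.96584165e-06
 -6.99141407e-04  3.32111001e-03]
[305.71614299 222.7723453 ] [305.83993836 209.38071378]
```

View pics/w5.png

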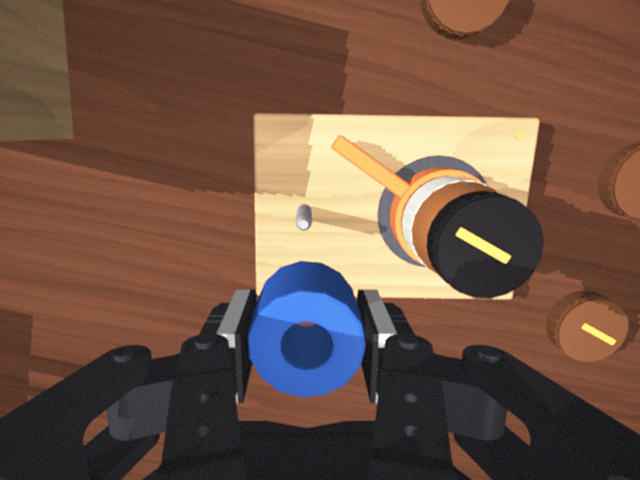

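The view shows the bush top ring at about (307,345), the post tip at (304,221), the clamp arm tip at (337,143) and the cap at (485,245). The post is within 2 px of prediction. I'll work out the bush axis relative to the post.

Run:
```python
from h import *
d=np.load('w5.npz');H=hsv(d)
k=cv2.inRange(H,(100,120,150),(130,255,255))
c,h=cv2.findContours(k,cv2.RETR_CCOMP,cv2.CHAIN_APPROX_NONE)
for i,a in enumerate(c):
    if cv2.contourArea(a)>100:
        e=cv2.fitEllipse(a);print(h[0][i][3],e,onz(d,e[0],.2305))
m=cv2.inRange(H,(0,0,60),(180,50,255))
for a in blobs(m,(285,195,320,235),10):print(cv2.boundingRect(a),a[:,0].min(0),a[:,0].max(0))
for p in[(304,224),(304,222.5)]:print(onz(d,p,.068))
for r in range(200,232,3):print(r,H[r,296:314,2])
```

```text
-1 ((304.04693603515625, 337.1030578613281), (109.14546203613281, 127.5190658569336), 149.84088134765625) [0.45289349 0.12655972 0.2305    ]
1 ((306.40216064453125, 345.4034729003906), (48.72110366821289, 53.849037170410156), 92.1612777709961) [0.45026773 0.12519306 0.2305    ]
(296, 205, 15, 25) [296 205] [310 229]
[0.45238754 0.12745541 0.068     ]
[0.45341789 0.12769452 0.068     ]
200 [248 247 247 247 247 247 247 247 247 247 247 248 246 248 247 246 247 247]
203 [250 250 250 250 251 249 245 244 239 242 250 252 252 251 251 250 250 250]
206 [252 252 242 213 173 152 136 128 124 121 108 105 132 178 227 247 247 247]
209 [252 225 184 170 160 154 146 134 123 117 104 106 104  98 130 187 222 221]
212 [240 199 176 169 161 150 140 132 122 110 114 104 100 101 109 159 212 223]
215 [221 186 173 170 162 156 144 138 130 118 118 106 106 102 103 150 209 224]
218 [200 192 189 193 192 186 173 152 142 132 121 114 116 109 107 131 177 196]
221 [203 205 217 222 229 233 235 239 235 233 201 154 122 118 111 154 214 230]
224 [204 203 220 231 240 240 237 239 242 245 245 233 164 123 133 203 251 253]
227 [251 234 199 191 217 233 242 244 243 240 225 171 139 185 240 255 253 252]
230 [252 253 254 252 244 232 222 212 218 224 236 246 254 255 253 252 252 252]
```

>>> {"name": "carry_out", "arguments": {"motion": [{"x": 0.0125,"y": 0.011,"z": -0.15,"ax": 0,"ay": 0,"az": 0,"jaw": 0.3},{"x": 0.0125,"y": 0.011,"z": -0.3,"ax": 0,"ay": 0,"az": 0,"jaw": 0.3},{"x": 0.0125,"y": 0.011,"z": -0.45,"ax": 0,"ay": 0,"az": 0,"jaw": 0.3},{"x": 0.0125,"y": 0.011,"z": -0.58,"ax": 0,"ay": 0,"az": 0,"jaw": 0.3},{"x": 0.0125,"y": 0.011,"z": -0.58,"ax": 0,"ay": 0,"az": 0,"jaw": 0.3},{"x": 0.0125,"y": 0.011,"z": -0.58,"ax": 0,"ay": 0,"az": 0,"jaw": 0.3},{"x": 0.0125,"y": 0.011,"z": -0.58,"ax": 0,"ay": 0,"az": 0,"jaw": 0.3},{"x": 0.0125,"y": 0.011,"z": -0.58,"ax": 0,"ay": 0,"az": 0,"jaw": 0.3}]}}

```text
time_s: 6.1
tool_pos: [0.4551, 0.1286, 0.0911]
tcp_rot: [3.12, 0.364, 0.005]
ft_force: [0.1, 0.3, -0.9]
opening: 0.0367
grasp_force: 60.5
```

>>> {"name": "carry_out", "arguments": {"motion": [{"x": 0,"y": 0,"z": -0.02,"ax": 0,"ay": 0,"az": 0,"jaw": 0.3},{"x": 0,"y": 0,"z": -0.04,"ax": 0,"ay": 0,"az": 0,"jaw": 0.3},{"x": 0,"y": 0,"z": -0.06,"ax": 0,"ay": 0,"az": 0,"jaw": 0.3},{"x": 0,"y": 0,"z": -0.08,"ax": 0,"ay": 0,"az": 0,"jaw": 0.3},{"x": 0,"y": 0,"z": -0.08,"ax": 0,"ay": 0,"az": 0,"jaw": 0.3},{"x": 0,"y": 0,"z": -0.08,"ax": 0,"ay": 0,"az": 0,"jaw": 0.3}]}}

```text
time_s: 6.7
tool_pos: [0.4535, 0.1286, 0.0731]
tcp_rot: [-3.12, -0.364, 0.001]
ft_force: [-0.1, -0.5, -0.4]
opening: 0.0365
grasp_force: 60.4
```

>>> {"name": "carry_out", "arguments": {"motion": [{"x": 0,"y": 0,"z": -0.02,"ax": 0,"ay": 0,"az": 0,"jaw": 0.3},{"x": 0,"y": 0,"z": -0.04,"ax": 0,"ay": 0,"az": 0,"jaw": 0.3},{"x": 0,"y": 0,"z": -0.06,"ax": 0,"ay": 0,"az": 0,"jaw": 0.3},{"x": 0,"y": 0,"z": -0.08,"ax": 0,"ay": 0,"az": 0,"jaw": 0.3},{"x": 0,"y": 0,"z": -0.08,"ax": 0,"ay": 0,"az": 0,"jaw": 0.3}]}}

```text
time_s: 7.2
tool_pos: [0.4531, 0.1286, 0.0565]
tcp_rot: [-3.12, -0.364, 0.002]
ft_force: [0.2, -0.3, -0.6]
opening: 0.0362
grasp_force: 60.4
```

Run:
```python
from h import *
from rig import sensors,optics
o=sensors.get_obs();print(o['time_s'],o['tool_pos'],o['ft_force'],o['ft_torque'],o['opening'])
d=optics.get_image('side');T=optics.get_image('top')
cv2.imwrite('pics/s2.png',np.hstack([cv2.resize(d['image'][230:340,300:420],(436,400),interpolation=2),cv2.resize(T['image'][260:360,220:310],(360,400),interpolation=2)])[:,:,::-1])
```

```text
7.2 [0.45305356 0.12860481 0.05650761] [ 0.20094682 -0.32904963 -0.57116366] [-0.01495762 -0.00612162 -0.0052409 ] 0.03620757305942609
```

View pics/s2.png

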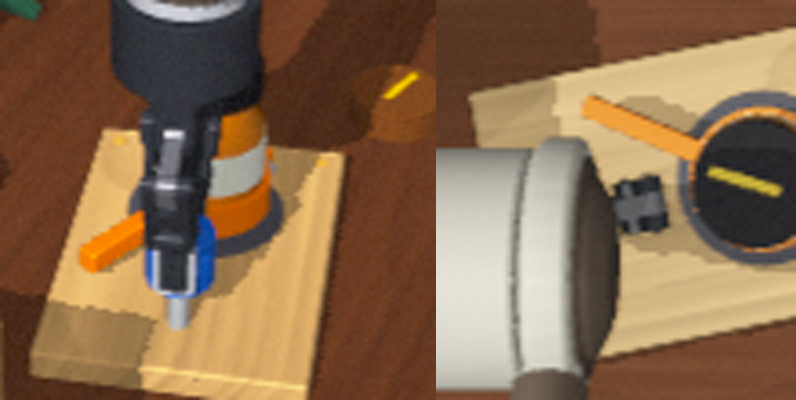

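The side crop shows the bush threaded on the post (the post emerges at crop (178,310)), with no contact force and the arm and cap untouched. I'll go down and release.

>>> {"name": "carry_out", "arguments": {"motion": [{"x": 0,"y": 0,"z": -0.03,"ax": 0,"ay": 0,"az": 0,"jaw": 0.3},{"x": 0,"y": 0,"z": -0.06,"ax": 0,"ay": 0,"az": 0,"jaw": 0.3},{"x": 0,"y": 0,"z": -0.09,"ax": 0,"ay": 0,"az": 0,"jaw": 0.3},{"x": 0,"y": 0,"z": -0.12,"ax": 0,"ay": 0,"az": 0,"jaw": 0.3},{"x": 0,"y": 0,"z": -0.15,"ax": 0,"ay": 0,"az": 0,"jaw": 0.3},{"x": 0,"y": 0,"z": -0.15,"ax": 0,"ay": 0,"az": 0,"jaw": 0.3},{"x": 0,"y": 0,"z": -0.15,"ax": 0,"ay": 0,"az": 0,"jaw": 0.3}]}}

```text
time_s: 8.0
tool_pos: [0.4536, 0.1286, 0.0271]
tcp_rot: [-3.12, -0.364, 0.001]
ft_force: [0.8, 0.5, -0.5]
opening: 0.037
grasp_force: 60.4
```

>>> {"name": "carry_out", "arguments": {"motion": [{"x": 0,"y": 0,"z": 0,"ax": 0,"ay": 0,"az": 0,"jaw": 0.65},{"x": 0,"y": 0,"z": 0,"ax": 0,"ay": 0,"az": 0,"jaw": 0.65},{"x": 0,"y": 0,"z": 0,"ax": 0,"ay": 0,"az": 0,"jaw": 0.65},{"x": 0,"y": 0,"z": 0,"ax": 0,"ay": 0,"az": 0,"jaw": 0.65},{"x": 0,"y": 0,"z": 0,"ax": 0,"ay": 0,"az": 0,"jaw": 0.65},{"x": 0,"y": 0,"z": 0.1,"ax": 0,"ay": 0,"az": 0,"jaw": 0.65},{"x": 0,"y": 0,"z": 0.3,"ax": 0,"ay": 0,"az": 0,"jaw": 0.65},{"x": 0,"y": 0,"z": 0.5,"ax": 0,"ay": 0,"az": 0,"jaw": 0.65},{"x": 0,"y": 0,"z": 0.7,"ax": 0,"ay": 0,"az": 0,"jaw": 0.65},{"x": 0,"y": 0,"z": 0.9,"ax": 0,"ay": 0,"az": 0,"jaw": 1},{"x": 0,"y": 0,"z": 0.95,"ax": 0,"ay": 0,"az": 0,"jaw": 1},{"x": 0,"y": 0,"z": 0.95,"ax": 0,"ay": 0,"az": 0,"jaw": 1},{"x": 0,"y": 0,"z": 0.95,"ax": 0,"ay": 0,"az": 0,"jaw": 1}]}}

```text
time_s: 9.3
tool_pos: [0.4529, 0.1286, 0.2158]
tcp_rot: [-3.12, -0.364, 0.004]
ft_force: [-0.2, -0.1, 0.1]
opening: 0.0857
grasp_force: 0.0
```

Run:
```python
from h import *
from rig import optics
o,d=wrist('pics/w6.png')
np.savez('w6.npz',**{k:d[k] for k in('image','camera_matrix','R','t')})
print(o['time_s'],o['tool_pos'],o['tcp_rot'],o['joints'])
H=hsv(d);k=cv2.inRange(H,(100,120,150),(130,255,255))
for a in blobs(k,(0,0,640,480),100):
    e=cv2.fitEllipse(a);print(e,'if down',onz(d,e[0],.050))
S=optics.get_image('side')
cv2.imwrite('pics/w6s.png',np.hstack([d['image'],cv2.resize(S['image'][235:340,310:390],(366,480),interpolation=2)])[::,::,::-1][:, :][...,:] if 0 else cv2.resize(np.hstack([d['image'],cv2.resize(S['image'][235:340,310:390],(366,480),interpolation=2)])[:,:,::-1],(800,382)))
```

```text
9.3 [0.45287255 0.12860724 0.21580219] [-3.120166   -0.36426244  0.00358032] [ 1.91677703e-02 -1.03929327e-01  1.89590809e+00  1.20538903e-05
  1.35190529e+00  1.35752450e+00]
((306.1497497558594, 216.1184539794922), (46.23466110229492, 48.82354736328125), 147.0146484375) if down [0.45353909 0.12963944 0.05      ]
```

View pics/w6s.png

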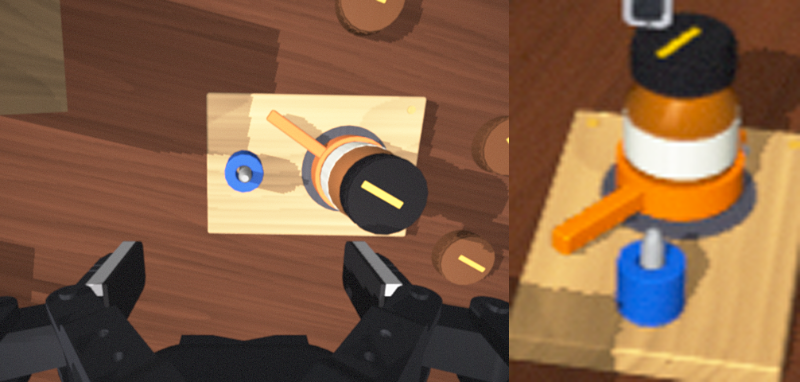

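The left (wrist) view shows the bush seated on the post at (244,172) and the cap at (384,194). The right (side) view shows the bush resting on the board with the post tip protruding about 18 mm, so it is fully down, and the clamp arm has not moved. Now over the cap.

>>> {"name": "carry_out", "arguments": {"motion": [{"x": 0.06,"y": -0.2,"z": 0,"ax": 0,"ay": 0,"az": 0,"jaw": 1},{"x": 0.12,"y": -0.4,"z": 0,"ax": 0,"ay": 0,"az": 0,"jaw": 1},{"x": 0.12,"y": -0.52,"z": 0,"ax": 0,"ay": 0,"az": 0,"jaw": 1},{"x": 0.12,"y": -0.52,"z": 0,"ax": 0,"ay": 0,"az": 0,"jaw": 1},{"x": 0.12,"y": -0.52,"z": 0,"ax": 0,"ay": 0,"az": 0,"jaw": 1},{"x": 0.12,"y": -0.52,"z": 0,"ax": 0,"ay": 0,"az": 0,"jaw": 1},{"x": 0.12,"y": -0.52,"z": 0,"ax": 0,"ay": 0,"az": 0,"jaw": 1}]}}

```text
time_s: 10.1
tool_pos: [0.4773, 0.0256, 0.2169]
tcp_rot: [-3.12, -0.367, 0.001]
ft_force: [0.7, 0.3, 0.5]
opening: 0.0856
grasp_force: 0.0
```

```bash
cat > cap.py <<'E'
from h import *
o,d=wrist()
print(o['time_s'],o['tool_pos'],o['tcp_rot'],o['joints'][5])
H=hsv(d);y=cv2.inRange(H,(22,100,120),(35,255,255));k=cv2.inRange(H,(0,0,0),(180,255,70))
px=proj(d,(.477,.024,.124));print('pred',px)
x,yy=int(px[0]),int(px[1]);box=(x-100,yy-95,x+100,min(yy+95,290))
for b in blobs(y,box,100)[:2]:
    r=cv2.minAreaRect(b);P=[onz(d,q,.124) for q in cv2.boxPoints(r)]
    L=max((P[1]-P[0],P[2]-P[1]),key=np.linalg.norm);print('stripe',r[0],onz(d,r[0],.124),np.linalg.norm(L),np.arctan2(L[1],L[0])%np.pi)
for b in blobs(k,box,1000)[:1]:
    e=cv2.fitEllipse(cv2.convexHull(b));print('black',cv2.boundingRect(b),e,onz(d,e[0],.124))
E
python3 cap.py
```

```text
10.1 [0.47733488 0.0256453  0.21686463] [-3.11966525e+00 -3.66651201e-01  1.14256185e-03] 1.1367724715670016
pred [309.99359074 244.06354313]
stripe (299.18121337890625, 244.02066040039062) [0.47555239 0.03019098 0.124     ] 0.03410697627412328 1.2955134261000938
black (258, 193, 99, 97) ((306.71636962890625, 242.82127380371094), (99.37943267822266, 100.48406219482422), 9.058720588684082) [0.47728995 0.02604994 0.124     ]
```

>>> {"name": "carry_out", "arguments": {"motion": [{"x": 0,"y": 0,"z": -0.15,"ax": 0,"ay": 0,"az": 0,"jaw": 1},{"x": 0,"y": 0,"z": -0.3,"ax": 0,"ay": 0,"az": 0,"jaw": 1},{"x": 0,"y": 0,"z": -0.42,"ax": 0,"ay": 0,"az": 0,"jaw": 1},{"x": 0,"y": 0,"z": -0.52,"ax": 0,"ay": 0,"az": 0,"jaw": 1},{"x": 0,"y": 0,"z": -0.58,"ax": 0,"ay": 0,"az": 0,"jaw": 1},{"x": 0,"y": 0,"z": -0.6,"ax": 0,"ay": 0,"az": 0,"jaw": 1},{"x": 0,"y": 0,"z": -0.6,"ax": 0,"ay": 0,"az": 0,"jaw": 1},{"x": 0,"y": 0,"z": -0.6,"ax": 0,"ay": 0,"az": 0,"jaw": 1}]}}

```text
time_s: 10.95
tool_pos: [0.4786, 0.0246, 0.0984]
tcp_rot: [3.12, 0.365, 0.003]
ft_force: [0.6, 0.7, 0.7]
opening: 0.0854
grasp_force: 0.0
```

>>> {"name": "carry_out", "arguments": {"motion": [{"x": 0,"y": 0,"z": 0,"ax": 0,"ay": 0,"az": 0,"jaw": 0.6},{"x": 0,"y": 0,"z": 0,"ax": 0,"ay": 0,"az": 0,"jaw": 0.6},{"x": 0,"y": 0,"z": 0,"ax": 0,"ay": 0,"az": 0,"jaw": 0.6},{"x": 0,"y": 0,"z": 0,"ax": 0,"ay": 0,"az": 0,"jaw": 0.6},{"x": 0,"y": 0,"z": 0,"ax": 0,"ay": 0,"az": 0,"jaw": 0.6},{"x": 0,"y": 0,"z": 0,"ax": 0,"ay": 0,"az": 0,"jaw": 0.6}]}}

```text
time_s: 11.55
tool_pos: [0.4783, 0.0248, 0.0987]
tcp_rot: [-3.12, -0.364, -0.002]
ft_force: [-2.8, 1.8, 6.3]
opening: 0.0587
grasp_force: 62.6
```

Run:
```python
from rig import sensors
o=sensors.get_obs();print(o['time_s'],o['tool_pos'],o['tcp_rot'],o['opening'],o['grasp_force'],o['ft_force'],o['ft_torque'],o['joints'][5])
```

```text
11.55 [0.47830387 0.02481649 0.09869039] [-3.12018791e+00 -3.64215929e-01 -2.05676352e-03] 0.05868248193908862 62.57348607759923 [-2.82717841  1.81211648  6.2866849 ] [0.39296374 0.45580643 0.04626689] 1.1364734513853616
```

>>> {"name": "carry_out", "arguments": {"motion": [{"x": 0,"y": 0,"z": 0,"ax": 0,"ay": 0,"az": 0.03,"jaw": 0.6},{"x": 0,"y": 0,"z": 0,"ax": 0,"ay": 0,"az": 0.06,"jaw": 0.6},{"x": 0,"y": 0,"z": 0,"ax": 0,"ay": 0,"az": 0.09,"jaw": 0.6},{"x": 0,"y": 0,"z": 0,"ax": 0,"ay": 0,"az": 0.12,"jaw": 0.6},{"x": 0,"y": 0,"z": 0,"ax": 0,"ay": 0,"az": 0.15,"jaw": 0.6},{"x": 0,"y": 0,"z": 0,"ax": 0,"ay": 0,"az": 0.18,"jaw": 0.6},{"x": 0,"y": 0,"z": 0,"ax": 0,"ay": 0,"az": 0.21,"jaw": 0.6},{"x": 0,"y": 0,"z": 0,"ax": 0,"ay": 0,"az": 0.24,"jaw": 0.6},{"x": 0,"y": 0,"z": 0,"ax": 0,"ay": 0,"az": 0.27,"jaw": 0.6}]}}

```text
time_s: 12.45
tool_pos: [0.4783, 0.0255, 0.0987]
tcp_rot: [-2.972, -1.015, -0.003]
ft_force: [-1.8, 3.3, 5.9]
opening: 0.0582
grasp_force: 62.6
```

```bash
cat > st.py <<'E'
from h import *
from rig import sensors,optics
o=sensors.get_obs();print(o['time_s'],o['tool_pos'],o['tcp_rot'],o['opening'],o['grasp_force'],o['ft_force'],o['ft_torque'],o['joints'][5])
for n in('side','top'):
    d=optics.get_image(n);H=hsv(d);np.savez(f'{n}2.npz',**d)
    box=(250,275,330,330) if n=='top' else (300,265,385,310)
    for a in blobs(cv2.inRange(H,(5,180,120),(18,255,255)),box,20)[:2]:
        P=np.array([onz(d,q,.042)[:2] for q in a[:,0].astype(float)])-[.477,.0255];r=np.linalg.norm(P,axis=1);f=(r>.06)&(r<.11)
        if f.sum()>3:print(n,'arm angle',np.arctan2(*P[f].mean(0)[::-1]),'rmax',r.max(),f.sum())
    for a in blobs(cv2.inRange(H,(100,120,40),(130,255,255)),(200,200,420,350),15)[:2]:
        m=a[:,0].mean(0);print(n,'bush',m,onz(d,m,.034))
E
python3 st.py
```

```text
12.45 [0.47833084 0.02546283 0.09872609] [-2.97198688e+00 -1.01497109e+00 -2.95604437e-03] 0.058218350681239664 62.60603591334075 [-1.8195411   3.31007034  5.94474858] [ 0.66520534  0.37563667 -0.11878489] 0.7105958369769615
side arm angle 1.661807855477127 rmax 0.11465846576451251 44
side bush [349.48       312.17333333] [0.45121458 0.13027151 0.034     ]
```

The arm has swung about 0.4 rad and is reaching the bush. I'll keep turning.

>>> {"name": "carry_out", "arguments": {"motion": [{"x": 0,"y": 0,"z": 0,"ax": 0,"ay": 0,"az": 0.03,"jaw": 0.6},{"x": 0,"y": 0,"z": 0,"ax": 0,"ay": 0,"az": 0.06,"jaw": 0.6},{"x": 0,"y": 0,"z": 0,"ax": 0,"ay": 0,"az": 0.09,"jaw": 0.6},{"x": 0,"y": 0,"z": 0,"ax": 0,"ay": 0,"az": 0.12,"jaw": 0.6},{"x": 0,"y": 0,"z": 0,"ax": 0,"ay": 0,"az": 0.15,"jaw": 0.6}]}}

```text
time_s: 13.05
tool_pos: [0.4788, 0.0261, 0.0989]
tcp_rot: [-2.832, -1.356, -0.006]
ft_force: [-0.4, 7.7, 7.2]
opening: 0.0582
grasp_force: 62.9
```

```bash
python3 st.py
```

```text
13.05 [0.47883341 0.02608955 0.0988793 ] [-2.83205521 -1.3559959  -0.0059794 ] 0.05824494384600872 62.85362843424082 [-0.41630471  7.6765376   7.17398278] [ 1.28645912  0.2461503  -0.21185376] 0.4752036861220446
side arm angle 1.6638717986809268 rmax 0.11465846576451251 45
side bush [349.48       312.17333333] [0.45121458 0.13027151 0.034     ]
```

Braced: the arm holds still while the cap turns. About 0.3 rad more to mid-release.

>>> {"name": "carry_out", "arguments": {"motion": [{"x": 0,"y": 0,"z": 0,"ax": 0,"ay": 0,"az": 0.03,"jaw": 0.6},{"x": 0,"y": 0,"z": 0,"ax": 0,"ay": 0,"az": 0.06,"jaw": 0.6},{"x": 0,"y": 0,"z": 0,"ax": 0,"ay": 0,"az": 0.09,"jaw": 0.6},{"x": 0,"y": 0,"z": 0,"ax": 0,"ay": 0,"az": 0.12,"jaw": 0.6},{"x": 0,"y": 0,"z": 0,"ax": 0,"ay": 0,"az": 0.15,"jaw": 0.6},{"x": 0,"y": 0,"z": 0,"ax": 0,"ay": 0,"az": 0.18,"jaw": 0.6},{"x": 0,"y": 0,"z": 0,"ax": 0,"ay": 0,"az": 0.18,"jaw": 0.6}]}}

```text
time_s: 13.85
tool_pos: [0.4783, 0.0268, 0.0989]
tcp_rot: [-2.612, -1.74, -0.005]
ft_force: [-2.4, 9.5, 9.5]
opening: 0.0582
grasp_force: 63.1
```

```bash
python3 st.py
```

```text
13.85 [0.47825335 0.02675412 0.09890498] [-2.61218714 -1.74016953 -0.00533232] 0.05817810119547582 63.13039866741747 [-2.36429737  9.4950915   9.51077193] [ 1.5906851   0.57262398 -0.1088114 ] 0.1931879823691848
side arm angle 1.6633428412126159 rmax 0.11465846576451251 45
side bush [349.48       312.17333333] [0.45121458 0.13027151 0.034     ]
```

The turn totals 0.94 rad, less about 0.35 rad of jar swing, so the cap is about 0.69 rad ahead of the jar. Upward push is about 10 N and torque has dropped, so the lugs are clear. I'll lift carefully.

>>> {"name": "carry_out", "arguments": {"motion": [{"x": 0,"y": 0,"z": 0,"ax": 0,"ay": 0,"az": 0,"jaw": 0.6},{"x": 0,"y": 0,"z": 0,"ax": 0,"ay": 0,"az": 0,"jaw": 0.6},{"x": 0,"y": 0,"z": 0.01,"ax": 0,"ay": 0,"az": 0,"jaw": 0.6},{"x": 0,"y": 0,"z": 0.02,"ax": 0,"ay": 0,"az": 0,"jaw": 0.6},{"x": 0,"y": 0,"z": 0.03,"ax": 0,"ay": 0,"az": 0,"jaw": 0.6}]}}

```text
time_s: 14.45
tool_pos: [0.477, 0.026, 0.1032]
tcp_rot: [-2.613, -1.74, -0.0]
ft_force: [-1.1, 3.1, -2.3]
opening: 0.0587
grasp_force: 64.6
```

>>> {"name": "carry_out", "arguments": {"motion": [{"x": 0,"y": 0,"z": 0.02,"ax": 0,"ay": 0,"az": 0,"jaw": 0.6},{"x": 0,"y": 0,"z": 0.04,"ax": 0,"ay": 0,"az": 0,"jaw": 0.6},{"x": 0,"y": 0,"z": 0.07,"ax": 0,"ay": 0,"az": 0,"jaw": 0.6},{"x": 0,"y": 0,"z": 0.1,"ax": 0,"ay": 0,"az": 0,"jaw": 0.6},{"x": 0,"y": 0,"z": 0.14,"ax": 0,"ay": 0,"az": 0,"jaw": 0.6},{"x": 0,"y": 0,"z": 0.175,"ax": 0,"ay": 0,"az": 0,"jaw": 0.6},{"x": 0,"y": 0,"z": 0.175,"ax": 0,"ay": 0,"az": 0,"jaw": 0.6},{"x": 0,"y": 0,"z": 0.175,"ax": 0,"ay": 0,"az": 0,"jaw": 0.6},{"x": 0,"y": 0,"z": 0.175,"ax": 0,"ay": 0,"az": 0,"jaw": 0.6},{"x": 0,"y": 0,"z": 0.175,"ax": 0,"ay": 0,"az": 0,"jaw": 0.6},{"x": 0,"y": 0,"z": 0.175,"ax": 0,"ay": 0,"az": 0,"jaw": 0.6},{"x": 0,"y": 0,"z": 0.175,"ax": 0,"ay": 0,"az": 0,"jaw": 0.6}]}}

```text
time_s: 15.65
tool_pos: [0.4775, 0.0247, 0.1381]
tcp_rot: [-2.615, -1.741, 0.0]
ft_force: [-0.5, 0.1, -1.3]
opening: 0.0586
grasp_force: 65.2
```

```bash
python3 st.py
python3 - <<'E'
from h import *
d=np.load('side2.npz');H=hsv(d)
# exposed neck/disc: white pixels near projected mouth, and cap black bottom
p=proj(d,(.477,.0255,.118));print('mouth px',p)
x,y=int(p[0]),int(p[1])
for r in range(y-40,y+24,4):print(r,H[r,x-12:x+13:6].tolist())
E
```

```text
15.65 [0.4775478  0.02466234 0.1381072 ] [-2.61468507e+00 -1.74104096e+00  4.43762296e-04] 0.05859208556429281 65.19176613539457 [-0.51631929  0.13862997 -1.3367074 ] [ 0.0117246   0.04986768 -0.01109034] 0.19404572905794126
side arm angle 1.6816253387237277 rmax 0.10005524497364496 36
side bush [349.48       312.17333333] [0.45121458 0.13027151 0.034     ]
mouth px [357.12005799 247.06379861]
207 [[120, 28, 45], [120, 38, 60], [120, 31, 58], [112, 45, 63], [129, 75, 34]]
211 [[120, 41, 37], [171, 18, 184], [170, 18, 217], [113, 34, 60], [167, 19, 124]]
215 [[110, 61, 50], [175, 16, 176], [173, 8, 242], [109, 47, 60], [111, 29, 62]]
219 [[135, 26, 39], [9, 170, 96], [174, 11, 242], [167, 21, 87], [3, 87, 85]]
223 [[170, 18, 43], [120, 40, 38], [120, 20, 39], [120, 12, 42], [105, 33, 61]]
227 [[132, 62, 41], [120, 27, 38], [25, 255, 227], [130, 20, 39], [110, 40, 57]]
231 [[0, 0, 34], [150, 20, 39], [120, 42, 36], [174, 34, 37], [108, 30, 86]]
235 [[159, 67, 38], [125, 36, 42], [128, 26, 39], [128, 25, 41], [116, 21, 86]]
239 [[10, 20, 39], [150, 25, 41], [120, 39, 39], [90, 8, 32], [116, 25, 71]]
243 [[12, 186, 140], [8, 122, 67], [120, 20, 38], [0, 39, 39], [116, 17, 119]]
247 [[12, 185, 135], [13, 93, 197], [30, 3, 250], [36, 5, 243], [9, 169, 80]]
251 [[13, 191, 124], [15, 255, 178], [19, 33, 243], [15, 255, 178], [13, 224, 140]]
255 [[13, 191, 112], [15, 255, 176], [15, 255, 182], [15, 255, 176], [10, 182, 116]]
259 [[14, 222, 139], [15, 255, 176], [15, 255, 183], [16, 255, 176], [15, 228, 134]]
263 [[16, 235, 166], [16, 244, 210], [16, 185, 245], [16, 251, 209], [15, 229, 155]]
267 [[16, 245, 175], [15, 235, 208], [16, 224, 224], [16, 237, 199], [16, 241, 161]]
```

The white disc and neck are exposed, the cap is held about 25 mm up, and the bush is unmoved. I'm handing in.

```bash
python3 -c "
from rig import bot
print(bot.close_job())"
```

```text
the job is handed in; nothing more can be done
None
```

I handed the job in at about 15.7 s of the 51 s limit: the bush is down on the post, the cap is unscrewed with the clamp arm braced on the bush, and the gripper holds it level about 25 mm above the mouth; no verdict came back.

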